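# Ready the folding chain-measuring stand and hold it upright

## Robot

A 6-joint arm with a two-finger parallel gripper is mounted at the origin on the work surface. World frame = base frame: x ahead of the robot, y to its left, z up, the work surface at z = 0. Lengths are in m, angles in rad, forces in N, time in s.
With the tool pointing down it reaches from about 0.35 to 0.775 m from the base axis. Payload 7.3 kg.
Tool frame: the origin (TCP) lies midway between the tips of the shut fingers; the grasp point (between the pads) lies 19 mm behind it; x points along the fingers, z is the direction in which the jaws open and shut, and the axes are right-handed (so a half turn about x gives the same grasp; the last joint's range is limited). The gripper opens to 92 mm and grips with 3 to 60 N. Pads are 19 mm wide; open, the fingers measure 130 mm over their backs; the gripper's body (75 mm by 190 mm) begins 47 mm behind the grasp point.
Start: joints at [1.073, 0.342, 1.524, -0, 1.275, -0.146], TCP at [0.181, 0.493, 0.227] pointing down, gripper open.
Joint ranges: [-2.53, 2.53], [-0.77, 2.02], [0.04, 2.7], [-1, 4.14], [0.28, 2.66], [-3.11, 3.11]. Speed limits (rad/s): [2.57, 2.57, 3.14, 3.14, 3.14, 3.14].

## Interface

Orientations are given as [roll, pitch, yaw] about the fixed x, y, z axes, in that order (R = Rz(yaw) Ry(pitch) Rx(roll)).
In Python, from cell import observe, cams, robot gives the robot as it stands.
- The arm moves only by the tool jog_arm, never from a script. Its argument "plan" is one flat list of numbers, 7 for each row, row after row: the turn, a rotation vector about the tool's x, y, z in degrees, then the shift along the tool's x, y, z in cm, then the opening, from -1 (shut) to 1 (fully open). In form: [ax, ay, az, x, y, z, jaw, ax, ay, az, x, y, z, jaw, ...]. A call has 1 to 10 rows; each row is the pose to reach, as a shift and turn from the pose commanded when the call began, along the tool's axes at that moment; what a row does not reach only later rows make up. A row lasts 1/10 s, in which the tool goes at most 50 mm and 8.59 degrees, less where a joint would pass 70% of its speed; a pose out of reach is approached as far as the arm can. A call with a gripper value outside its range is refused whole. The fingers move at their own pace and stop on an object; "newtons" is the grip in N (left out, the last holds). Time passes only in rows, so rows that repeat a pose let the fingers close. It gives the time, the measured TCP pose, the force and the opening at its end, in the units of the state.
- observe(): the state, without advancing time (a new reading comes with each control period).
- cams.read_camera(name): name is "scene" or "side" or "wrist"; returns a dict with "image" (420x560x3 uint8, red, green, blue), "fov_y" (degrees; the focal length in pixels is half the picture's height over the tangent of half this angle, whatever the lens; pixels are square), "cx", "cy" (the principal point, pixels), "T" (4x4, takes a point from camera to world coordinates). Camera axes: x right, y down, z forward; pixel columns grow to the right and rows downward; lengths in m; the calibration is good to about 2 mm. A picture is of the moment at which its call begins. There is no depth.
- robot.hand_in(): hands the job in, once; it reports no verdict.
The state is a dict: "time": time; "qpos": joint angles; "qvel": joint speeds; "joint_efforts": joint torques, N m; "tool_pos": TCP position; "tool_rot": TCP orientation; "contact_force": force on the tool from outside, world axes, zero at the start; "torque": the same for the moment, N m; "opening": finger opening in m.
Only numpy, scipy, OpenCV 4.12 (cv2) and the standard library are available. Lean on these libraries where they do the work, as an engineer would, in place of code of your own. Each camera call takes 0.05 s, during which the arm holds its last target.

## Task

Ready the folding chain-measuring stand for the next customer: turn the footage counter's black knob anticlockwise back to its zero stop (pointer at the red mark), then flip the yellow kickstand over its centre and fully down so that its foot is on the shop counter, and last bring the leaning red frame upright by its steel top rail. Stay there holding the rail, because the frame tips back when let go: the program finishes while the gripper still holds the frame upright and still. Leave the copper cup, the brass bell and the bangles standing beside the stand as they are.

Things in the scene. Friction and masses are not known exactly. Their poses are not given: they have to be found in the camera images.
- stand: Fixed green base plate 22 mm thick, screwed to the shop counter, carrying the rest of the stand. Origin on the counter (z = 0) straight below the middle of the frame's hinge; local x along the hinge axis, local y across it, z up. Place and yaw vary. The plate spans local x -130 to +80 mm, y -55 to +150 mm.
- counter_box (a point): Centre of the top of the grey counter box, 90 x 90 mm, 67 mm above the shop counter, at the stand's local (0, +100) mm. It has a white dial with black ticks and a red zero mark at local -x; a brass disc of 72 mm diameter, top at z = 73 mm, sits under the knob.
- counter_knob (a joint): Black knob on the counter box, vertical axis: rad turned clockwise (seen from above) from the zero stop. 0 = at the stop. Starts at 0.6 to 1.3, needs about 0.04 N m, stays where left. Grip bar 46 mm long, 14 mm wide, free flanks z = 81 to 111 mm, along the stand's local x at joint 0; the white line on its top is at the end that then points to the red mark (local -x).
- counter_knob_grip (a point): Point on the knob's axis inside its grip bar, 104 mm above the counter, 7 mm below the bar's top. Its x axis runs along the grip bar.
- kickstand_hinge (a point): Point on the kickstand's hinge axis (which runs along local x), fixed to the stand at local x = -105 mm, y = 0, z = 42 mm.
- kickstand (a joint): Kickstand hinge, rad. 0 = parked: the leg stands up, leaning 0.35 rad past vertical to the stand's local +y. 0.35 = vertical, its centre: before it the heavy leg falls back, beyond it it falls by itself to the down stop at 2.14, foot on the counter at local (-105, -146) mm. Pushing its upper part towards local -y with about 1 N flips it.
- kickstand_foot (a point): Centre of the kickstand's black rubber foot (18 mm diameter, 24 mm long along local x), 150 mm from its hinge at the end of the 10 mm thick yellow leg. Parked it is 183 mm above the counter, at the stand's local (-105, +51) mm; down about 9 mm above the counter.
- frame_hinge (a point): Middle of the frame's hinge axis (which runs along local x), fixed to the stand at local (0, 0), 30 mm above the counter.
- frame_lean (a joint): Lean of the red frame, rad. 0 = upright, negative = leaning to the stand's local -y, positive to +y. Starts at its rest stop -0.55; other stop +0.35. A spring pulls it back to -0.55 (2 N at the rail when upright, 3 to 4 N leaning).
- frame: The red frame that leans on its hinge: two uprights 10 x 14 mm at local x = -46 and +46 mm, a steel rail across their tops and between them a brass wheel, 68 mm diameter, 14 mm thick, centred 75 mm from the hinge. Origin at the middle of the hinge axis; its z axis runs along the uprights to the rail.
- rail (a point): Middle of the frame's steel top rail: round bar, 14 mm diameter, 112 mm long along local x, 190 mm from the hinge axis. Leans with the frame: at the stand's local y = -99 mm, z = 192 mm at the start; y = 0, z = 220 mm upright. Below it, between the uprights, is 70 mm of free space. It can be pinched from above and may turn between the fingers.
- cup: Bystander: loose copper cup, 64 mm rim diameter, 80 mm tall, origin under its foot.
- bell: Bystander: loose brass hand bell, 68 mm diameter, 90 mm tall, origin under its mouth, on the counter.
- bangles: Bystander: loose brass bangle ring, 68 mm diameter, 30 mm tall, origin at the centre of its underside.

How it is judged:
On the way, in this order (a step that is already met when the one before it is completed fails the run):
1. the counter knob is back at its zero stop (value of joint counter_knob below 0.1 rad), for 0.2 s.
2. the kickstand is flipped over and down at its stop (value of joint kickstand above 2.04 rad), for 0.2 s.
3. the frame is upright, held by the fingers (value of joint frame_lean between -0.08 and 0.08 rad and contact force between the fingers and frame above 1 N), for 0.3 s.
At the end, for the whole second after the job is handed in: The knob is within 0.1 rad of its zero stop, the kickstand within 0.1 rad of its down stop, and the fingers hold the frame (more than 1 N) with the frame still (under 0.1 rad/s) and within 0.08 rad of upright; the cup, bell and bangles stand within 30 mm of where they were (all of step 3 and value of joint counter_knob below 0.1 rad and value of joint kickstand above 2.04 rad and velocity of joint frame_lean between -0.1 and 0.1 rad/s and distance of each of cup, bell, bangles from where it was at the start of the episode below 0.03 m and angle between each of cup, bell, bangles's own z axis and vertical below 0.2 rad); the arm keeps its last pose, push and grip.
It fails at once if the cup is shifted by more than 30 mm or tipped (distance of cup from where it was at the start of the episode above 0.03 m or angle between cup's own z axis and vertical above 0.35 rad).
It fails at once if the bell is shifted by more than 30 mm or tipped (distance of bell from where it was at the start of the episode above 0.03 m or angle between bell's own z axis and vertical above 0.35 rad).
It fails at once if the bangles is shifted by more than 30 mm or tipped (distance of bangles from where it was at the start of the episode above 0.03 m or angle between bangles's own z axis and vertical above 0.35 rad).
It also fails if it takes over 64 s, if anything falls off the work surface, if the arm or the gripper's body presses on something with over 40 N, if the wrist force passes 120 N, or if a joint passes its speed limit or range.

## Working session

There is one attempt and no reset: what is moved stays moved. The work goes in short steps, Python scripts to look and compute and a tool call to move; the robot and the scene stay as the last step left them, time stands still between calls to the robot, and variables do not carry over. Pictures are saved under pics/ and viewed, and the job is handed in when it is done.

Besides the shell and the picture viewer there is one more tool, called after "Emit:" as name(argument=value, ...) on one line, values as JSON. jog_arm: Moves the arm, as the interface text tells. Its arguments: {"type":"object","properties":{"plan":{"type":"array"},"newtons":{"type":"number"}},"required":["plan"]}

```bash
mkdir -p pics; ls; python3 - <<'E'
from cell import observe,cams,robot
import cv2,numpy as np
s=observe();print(s)
for n in("scene","side","wrist"):
    c=cams.read_camera(n);cv2.imwrite(f"pics/{n}0.png",c["image"][:,:,::-1]);print(n,c["fov_y"],c["cx"],c["cy"],np.round(c["T"],4).tolist())
    print([k for k in c])
E
```

```text
pics
{'time': 0.0, 'qpos': array([ 1.07305409e+00,  3.42727149e-01,  1.52503492e+00,  6.84555061e-06,
        1.27541987e+00, -1.46009429e-01]), 'qvel': array([ 7.53099648e-04,  1.70773657e-03, -1.40623211e-03,  7.15469745e-04,
       -4.41321922e-04,  6.02850007e-05]), 'joint_efforts': array([ 3.42986618e-05, -4.31252110e+01, -2.44215310e+01,  7.17959111e-02,
        5.61997353e-02, -1.65405140e-04]), 'tool_pos': array([0.18065362, 0.49248961, 0.22603643]), 'tool_rot': array([ 2.99146447,  1.56920703, -2.07265932]), 'contact_force': array([ 0.22182897, -0.83844188, -0.09828635]), 'torque': array([0.03137203, 0.00833768, 0.0196477 ]), 'opening': 0.09218115577515552}
scene 45.978748000695255 286.21340461083827 213.01424767094173 [[-0.8425, 0.4611, -0.2785, 0.929], [0.5385, 0.7073, -0.458, 0.5599], [-0.0142, -0.5358, -0.8442, 1.0875], [0.0, 0.0, 0.0, 1.0]]
['image', 'fov_y', 'cx', 'cy', 'T']
side 49.63161811449439 283.3604744768201 210.17026646199997 [[0.9896, -0.1085, 0.0949, 0.5328], [-0.1434, -0.6776, 0.7213, -0.6523], [-0.014, -0.7274, -0.6861, 0.8039], [0.0, 0.0, 0.0, 1.0]]
['image', 'fov_y', 'cx', 'cy', 'T']
wrist 63.031801720988305 279.402638723237 209.51306501391653 [[0.3433, 0.8955, 0.2832, 0.1027], [0.9392, -0.3269, -0.1048, 0.5209], [-0.0013, 0.302, -0.9533, 0.3844], [0.0, 0.0, 0.0, 1.0]]
['image', 'fov_y', 'cx', 'cy', 'T']
```

View pics/scene0.png

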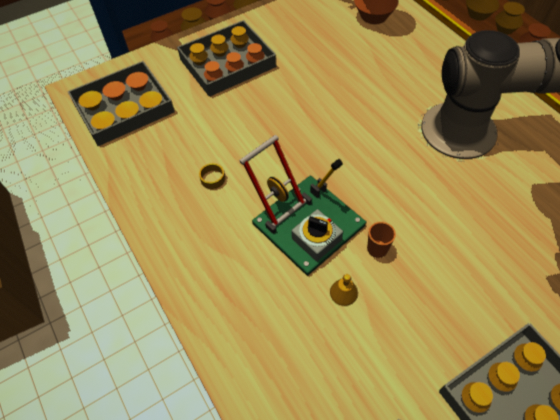

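View pics/side0.png

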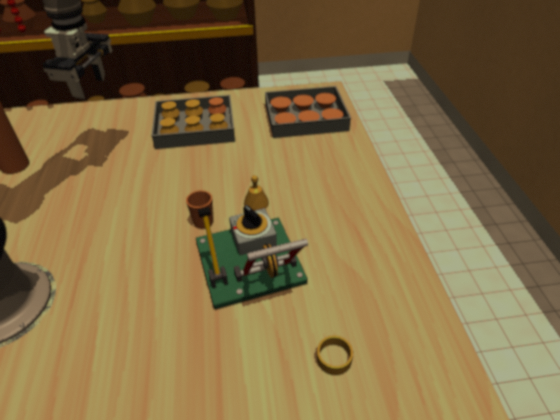

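View pics/wrist0.png

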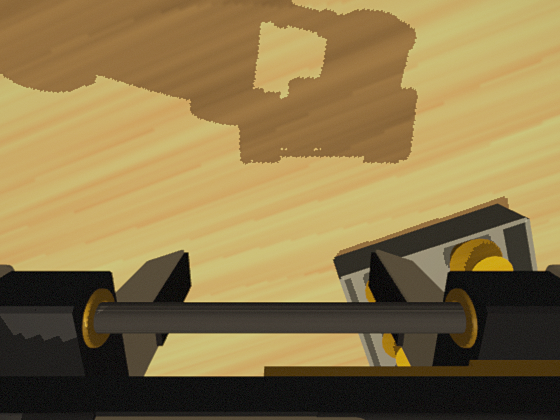

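```bash
python3 - <<'E'
import cv2
a=cv2.imread("pics/scene0.png")[125:310,190:410];cv2.imwrite("pics/sc_z.png",cv2.resize(a,None,fx=3.2,fy=3.2,interpolation=cv2.INTER_CUBIC))
a=cv2.imread("pics/side0.png")[165:380,170:370];cv2.imwrite("pics/si_z.png",cv2.resize(a,None,fx=2.7,fy=2.7,interpolation=cv2.INTER_CUBIC))
E
```

```text
(no output)
```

View pics/sc_z.png

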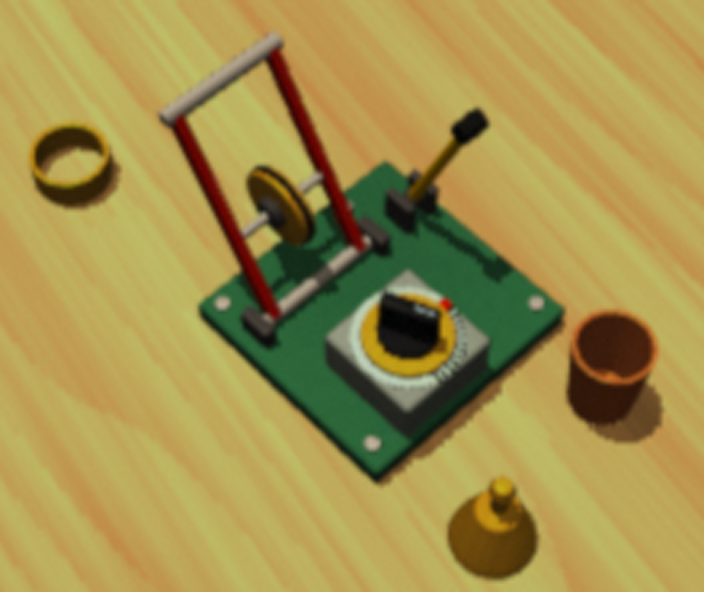

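View pics/si_z.png

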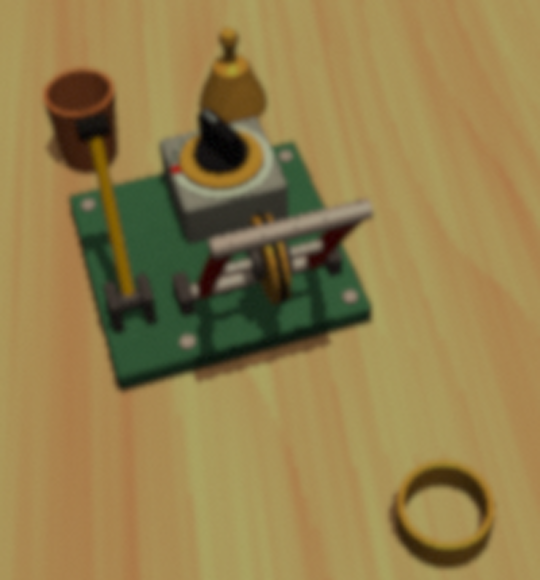

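```bash
cat > h.py <<'E'
import numpy as np,cv2
from scipy.optimize import least_squares
from scipy.spatial.transform import Rotation as R
from cell import observe,cams,robot
def proj(c,P):
    T=np.linalg.inv(c["T"]);p=np.atleast_2d(P)@T[:3,:3].T+T[:3,3]
    f=210/np.tan(np.radians(c["fov_y"]/2));return np.c_[c["cx"]+f*p[:,0]/p[:,2],c["cy"]+f*p[:,1]/p[:,2]]
def ray(c,uv):
    f=210/np.tan(np.radians(c["fov_y"]/2));d=c["T"][:3,:3]@np.array([(uv[0]-c["cx"])/f,(uv[1]-c["cy"])/f,1]);return c["T"][:3,3],d
def onz(c,uv,z):
    o,d=ray(c,uv);return o+d*(z-o[2])/d[2]
def w(p,L):
    L=np.atleast_2d(L);c,s=np.cos(p[2]),np.sin(p[2]);return np.c_[p[0]+c*L[:,0]-s*L[:,1],p[1]+s*L[:,0]+c*L[:,1],L[:,2]]
E
python3 - <<'E'
from h import *
A=cams.read_camera("scene");B=cams.read_camera("side")
L=np.array([[-130,-55,22],[80,-55,22],[80,150,22],[-130,150,22],[-56,-99,192],[56,-99,192],[-105,51,183]])/1e3
a=np.array([[387,162],[200,308],[378,474],[563,313],[277,42],[170,115],[470,126]])/3.2+[190,125]
b=np.array([[122,376],[370,309],[293,143],[70,197],[216,246],[366,210],[94,124]])/2.7+[170,165]
for f in(0,1,2):
  def r(p):
    o=[]
    if f!=2:o.append(proj(A,w(p,L))-a)
    if f!=1:o.append(proj(B,w(p,L))-b)
    return np.concatenate(o).ravel()
  best=min((least_squares(r,[.5,.1,y],loss="soft_l1") for y in np.arange(0,6.3,1)),key=lambda q:q.cost)
  print(f,best.x,np.round(best.fun,1).reshape(-1,2).tolist())
  if f==0:p=best.x;np.save("p.npy",p)
print(proj(A,w(p,[[0,.1,.111]])),proj(B,w(p,[[0,.1,.111]])))
for th in np.arange(.6,1.31,.1):
    e=w(p,[[-.02*np.cos(th),.1+.02*np.sin(th),.111],[.02*np.cos(th),.1-.02*np.sin(th),.111]])
    print(round(th,1),((proj(A,e)-[190,125])*3.2).round().tolist(),((proj(B,e)-[170,165])*2.7).round().tolist())
E
```

```text
0 [ 0.57485234 -0.01013801  0.17529805] [[-0.5, -1.6], [-1.7, -1.6], [-1.1, 0.4], [1.3, -1.2], [0.5, -0.9], [-2.3, 1.8], [-0.3, 0.4], [-2.5, -0.1], [1.1, -1.5], [0.5, -2.2], [-1.0, -2.1], [-2.7, 0.4], [0.9, -1.4], [-0.5, 0.5]]
1 [ 0.57437399 -0.00814684  0.17884419] [[-0.1, -1.2], [-1.1, -1.0], [-0.2, 0.8], [1.9, -0.9], [1.0, -0.4], [-1.7, 2.4], [0.3, 0.8]]
2 [ 0.57578846 -0.01216488  0.17597205] [[-2.0, 0.7], [1.7, -0.8], [1.0, -1.7], [-0.6, -1.5], [-2.1, 1.2], [1.6, -0.7], [0.0, 1.2]]
[[317.80770683 220.93805431]] [[250.94955089 209.94654121]]
0.6 [[436.0, 303.0], [382.0, 311.0]] [[196.0, 117.0], [242.0, 126.0]]
0.7 [[437.0, 306.0], [381.0, 308.0]] [[197.0, 115.0], [241.0, 127.0]]
0.8 [[437.0, 308.0], [381.0, 306.0]] [[198.0, 114.0], [240.0, 129.0]]
0.9 [[437.0, 310.0], [382.0, 304.0]] [[199.0, 113.0], [238.0, 130.0]]
1.0 [[436.0, 313.0], [382.0, 301.0]] [[201.0, 111.0], [237.0, 132.0]]
1.1 [[435.0, 315.0], [383.0, 299.0]] [[202.0, 110.0], [235.0, 133.0]]
1.2 [[434.0, 317.0], [384.0, 297.0]] [[204.0, 109.0], [233.0, 134.0]]
1.3 [[433.0, 319.0], [385.0, 295.0]] [[206.0, 108.0], [231.0, 135.0]]
```

```bash
python3 - <<'E'
from h import *
A=cams.read_camera("scene");B=cams.read_camera("side");p=np.load("p.npy")
def loc(X):
    d=X[:2]-p[:2];c,s=np.cos(p[2]),np.sin(p[2]);return np.round([c*d[0]+s*d[1],-s*d[0]+c*d[1]],3)
for n,a,b,z in(("cuprim",(613,345),(80,92),.08),("belltop",(502,488),(228,38),.088),("bangtop",(70,155),(445,495),.03)):
    print(n,loc(onz(A,np.array(a)/3.2+[190,125],z)),loc(onz(B,np.array(b)/2.7+[170,165],z)))
s=observe();M=R.from_euler("xyz",s["tool_rot"]).as_matrix();print(M)
th=1.1
print(w(p,[[0,.1,.104]]))
E
```

```text
cuprim [-0.1    0.213] [-0.099  0.209]
belltop [0.045 0.239] [0.043 0.229]
bangtop [ 0.065 -0.233] [ 0.067 -0.233]
[[-1.33597666e-04 -9.38760696e-01  3.44569787e-01]
 [-2.86428795e-04  3.44569812e-01  9.38760652e-01]
 [-9.99999950e-01  2.67215235e-05 -3.14921817e-04]]
[[0.55741218 0.08832945 0.104     ]]
```

```bash
cat >> h.py <<'E'
import json,sys
P=np.load("p.npy")
def vert(yaw):  # tool x down, z (jaw) at world angle yaw
    z=np.array([np.cos(yaw),np.sin(yaw),0]);x=np.array([0,0,-1.]);return np.c_[x,np.cross(z,x),z]
def cmd():
    try:
        d=json.load(open("cmd.json"));return np.array(d["p"]),np.array(d["R"])
    except Exception:
        s=observe();return s["tool_pos"],R.from_euler("xyz",s["tool_rot"]).as_matrix()
def rel(pos,Rm,base=None):
    p0,R0=base or cmd();d=R0.T@(np.array(pos)-p0)*100
    return np.round(np.r_[np.degrees(R.from_matrix(R0.T@Rm).as_rotvec()),d],2)
def done(row): # record commanded after call with last row
    p0,R0=cmd();row=np.array(row,float);p=p0+R0@row[3:6]/100;Rm=R0@R.from_rotvec(np.radians(row[:3])).as_matrix()
    json.dump(dict(p=p.tolist(),R=Rm.tolist()),open("cmd.json","w"))
    s=observe();print("cmd",p.round(4),"meas",s["tool_pos"].round(4),"rotdiff",np.degrees(R.from_matrix(Rm.T@R.from_euler("xyz",s["tool_rot"]).as_matrix()).as_rotvec()).round(2),"t",s["time"],"F",s["contact_force"].round(1),"op",s["opening"].round(4))
def lw(x,y,z): return w(P,[[x,y,z]])[0]
E
python3 -c "
from h import *
print(rel(lw(0,.1,.235),vert(.646)))"
```

```text
[ 3.283e+01 -2.000e-02  0.000e+00 -8.400e-01 -4.929e+01 -2.499e+01]
```

Emit:
jog_arm(plan=[33,0,0,-0.9,-49.3,-25,0.3,33,0,0,-0.9,-49.3,-25,0.3,33,0,0,-0.9,-49.3,-25,0.3,33,0,0,-0.9,-49.3,-25,0.3,33,0,0,-0.9,-49.3,-25,0.3,33,0,0,-0.9,-49.3,-25,0.3,33,0,0,-0.9,-49.3,-25,0.3,33,0,0,-0.9,-49.3,-25,0.3,33,0,0,-0.9,-49.3,-25,0.3,33,0,0,-0.9,-49.3,-25,0.3])

```text
time: 1.35
tool_pos: [0.5227, 0.1252, 0.235]
tool_rot: [-0.046, 1.57, 0.597]
contact_force: [0.8, 1.0, 0.2]
opening: 0.0598
```

Emit:
jog_arm(plan=[0,0,0,0,0,0,0.3,0,0,0,0,0,0,0.3])

```text
time: 1.55
tool_pos: [0.5218, 0.1261, 0.2344]
tool_rot: [2.249, 1.57, 2.89]
contact_force: [-0.5, -0.3, 0.2]
opening: 0.0595
```

```bash
python3 -c "
from h import *
print(observe()['tool_pos'],rel(lw(0,.1,.235),vert(.646)))"
```

```text
[0.52177531 0.126099   0.23435334] [-0.31 -0.04 -0.05 -0.07 -5.16  0.6 ]
```

Emit:
jog_arm(plan=[-0.3,0,0,-0.1,-2.6,0.3,0.3,-0.3,0,0,-0.1,-5.2,0.6,0.3,-0.3,0,0,-0.1,-5.2,0.6,0.3,-0.3,0,0,-0.1,-5.2,0.6,0.3])

```text
time: 1.95
tool_pos: [0.5567, 0.0901, 0.2357]
tool_rot: [1.895, 1.57, 2.544]
contact_force: [-0.0, 0.2, -0.1]
opening: 0.0597
```

```bash
python3 - <<'E'
from h import *
s=observe();print(s["qpos"].round(3),rel(lw(0,.1,.235),vert(.646)))
c=cams.read_camera("wrist");np.savez("wr1.npz",**{k:c[k] for k in c});cv2.imwrite("pics/wr1.png",c["image"][:,:,::-1])
c=cams.read_camera("scene");cv2.imwrite("pics/sc1.png",c["image"][:,:,::-1])
E
```

```text
[ 2.400e-02  4.080e-01  1.399e+00  1.000e-03  1.336e+00 -6.250e-01] [ 0.17 -0.02 -0.06  0.07 -0.18 -0.05]
```

View pics/wr1.png

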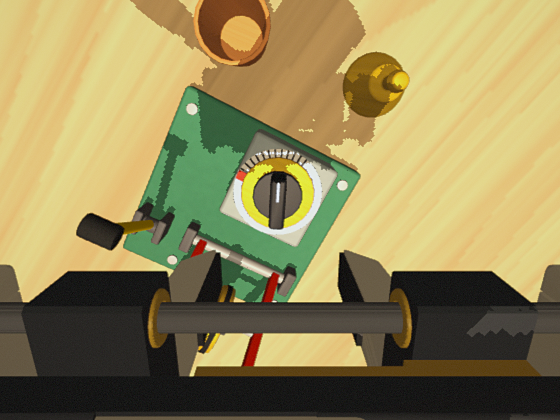

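View pics/sc1.png

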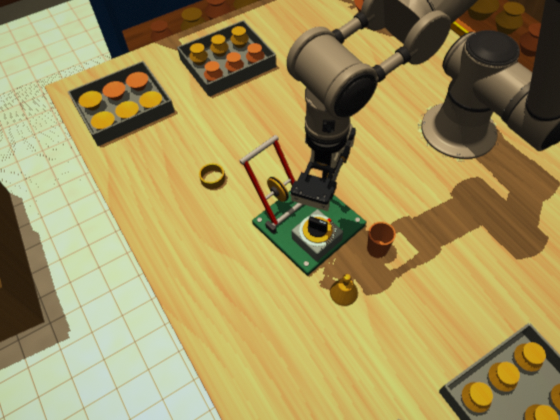

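```bash
python3 - <<'E'
from h import *
W=dict(np.load("wr1.npz"))
L=np.array([[-130,150,22],[80,150,22],[-45,145,67],[45,145,67],[-45,55,67],[45,55,67],[0,100,111],[-105,51,183]])/1e3
print(proj(W,w(P,L)).round())
obs={0:(191,87),1:(359,172),2:(258,131),4:(222,210),5:(300,246),3:(337,161)}
idx=list(obs);o=np.array([obs[i] for i in idx])
q=least_squares(lambda p:(proj(W,w(p,L[idx]))-o).ravel(),P,loss="soft_l1");print(q.x,q.fun.reshape(-1,2).round(1).tolist())
q2=q.x
a=onz(W,(279,173),.111);b=onz(W,(276.5,227),.111);print(a,b,(a+b)/2,np.hypot(*(a-b)[:2]),w(q2,[[0,.1,.1]]),w(P,[[0,.1,.1]]))
d=(a-b);ang=np.arctan2(d[1],d[0]);print("th",(np.pi+q2[2]-ang)%(2*np.pi),"worldbar",ang)
E
```

```text
[[189.  81.]
 [365. 174.]
 [259. 128.]
 [342. 172.]
 [219. 210.]
 [298. 248.]
 [280. 204.]
 [104. 229.]]
[ 0.57822051 -0.0094005   0.20561733] [[-4.8, -2.7], [6.2, -0.4], [-0.6, -2.1], [-1.7, 1.8], [0.6, 1.3], [5.2, 8.9]]
[0.54051105 0.10947553 0.111     ] [0.56796411 0.06972945 0.111     ] [0.55423758 0.08960249 0.111     ] 0.04830550556192985 [[0.55780336 0.08849301 0.1       ]] [[0.55741218 0.08832945 0.1       ]]
th 1.1719491595457572 worldbar 2.1752608193311183
```

```bash
python3 - <<'E'
from h import *
W=dict(np.load("wr1.npz"));A=cams.read_camera("scene");B=cams.read_camera("side")
cv2.imwrite("pics/wr1z.png",cv2.resize(W["image"][80:270,130:370,::-1],None,fx=3,fy=3,interpolation=cv2.INTER_CUBIC))
L=np.array([[-130,-55,22],[80,-55,22],[80,150,22],[-130,150,22],[-56,-99,192],[56,-99,192],[-105,51,183]])/1e3
a=np.array([[387,162],[200,308],[378,474],[563,313],[277,42],[170,115],[470,126]])/3.2+[190,125]
b=np.array([[122,376],[370,309],[293,143],[70,197],[216,246],[366,210],[94,124]])/2.7+[170,165]
L2=np.array([[-130,150,22],[80,150,22],[-45,145,67],[-45,55,67],[45,55,67],[-105,51,183]])/1e3
o=np.array([(191,87),(359,172),(258,131),(222,210),(302,247),(100,230)])
q=least_squares(lambda p:np.r_[(proj(W,w(p,L2))-o).ravel(),(proj(A,w(p,L))-a).ravel(),(proj(B,w(p,L))-b).ravel()],P,loss="soft_l1")
print(q.x,q.fun.reshape(-1,2)[:6].round(1).tolist(),w(q.x,[[0,.1,.1]]));np.save("p.npy",q.x)
E
```

```text
[ 0.57553058 -0.00999358  0.1835309 ] [[-3.2, -5.1], [5.8, 1.3], [0.2, -2.8], [-2.7, 0.4], [-3.2, 0.6], [3.9, -0.0]] [[0.55728035 0.08832696 0.1       ]]
```

View pics/wr1z.png

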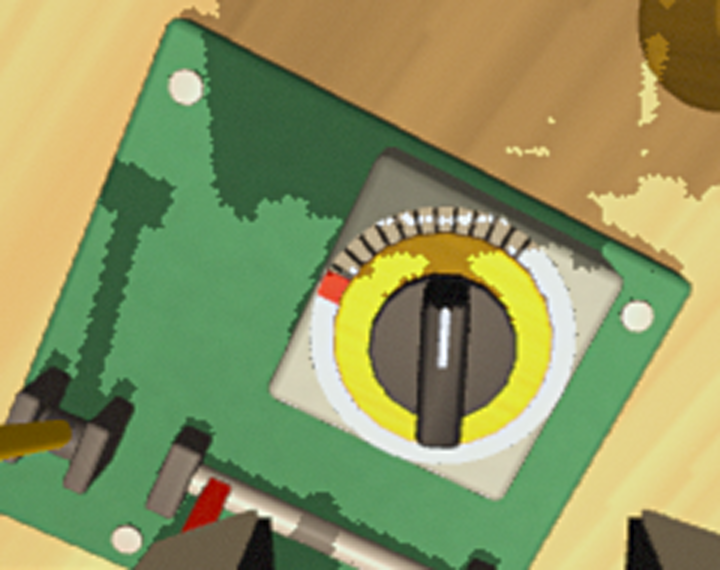

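```bash
cat >> h.py <<'E'
KC=np.array([.556,.089])
def kpose(dth,tilt=10,sh=.011,zg=.106,a0=-.966):
    a=a0+dth;u=np.array([np.cos(a),np.sin(a),0]);t=np.radians(tilt)
    x=-np.sin(t)*u+np.array([0,0,-np.cos(t)]);z=np.array([np.cos(a+np.pi/2),np.sin(a+np.pi/2),0])
    Rm=np.c_[x,np.cross(z,x),z];g=np.r_[KC,zg]+sh*u
    return g+.019*x,Rm
def ik(q,pos,Rm): pass
E
python3 - <<'E'
from h import *
s=observe();b=(s["tool_pos"],R.from_euler("xyz",s["tool_rot"]).as_matrix())
p,Rm=kpose(0);print(p,rel(p+[0,0,.08],Rm,b),rel(p+[0,0,.03],Rm,b),rel(p,Rm,b))
E
```

```text
[0.56037857 0.08266528 0.08728865] [ 2.57 -0.22  9.98  6.88 -0.81 -0.17] [ 2.57 -0.22  9.98 11.88 -0.81 -0.17] [ 2.57 -0.22  9.98 14.88 -0.81 -0.17]
```

Emit:
jog_arm(plan=[2.6,0,10,6.9,-0.8,-0.2,0.1,2.6,0,10,6.9,-0.8,-0.2,0.1,2.6,0,10,6.9,-0.8,-0.2,0.1,2.6,0,10,9.4,-0.8,-0.2,0.1,2.6,0,10,11.9,-0.8,-0.2,0.1,2.6,0,10,11.9,-0.8,-0.2,0.1,2.6,0,10,11.9,-0.8,-0.2,0.1])

```text
time: 2.85
tool_pos: [0.5611, 0.082, 0.1185]
tool_rot: [1.587, 1.398, 2.192]
contact_force: [1.0, -0.1, 0.0]
opening: 0.0506
```

```bash
python3 - <<'E'
from h import *
s=observe();b=(s["tool_pos"],R.from_euler("xyz",s["tool_rot"]).as_matrix())
p,Rm=kpose(0);print(rel(p,Rm,b))
c=cams.read_camera("wrist");cv2.imwrite("pics/wr2.png",c["image"][:,:,::-1])
c=cams.read_camera("scene");cv2.imwrite("pics/sc2.png",cv2.resize(c["image"][100:310,190:410,::-1],None,fx=2.7,fy=2.7,interpolation=cv2.INTER_CUBIC))
E
```

```text
[-0.05 -0.16  0.09  3.09 -0.44 -0.02]
```

View pics/wr2.png

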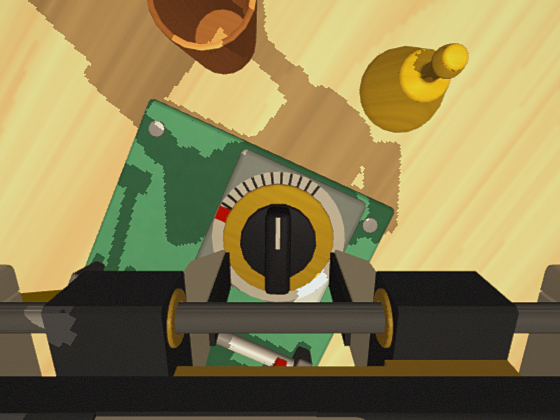

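View pics/sc2.png

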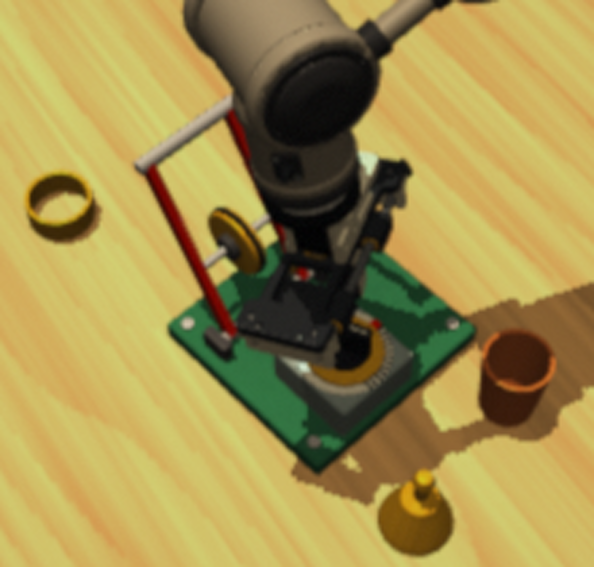

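```bash
python3 - <<'E'
from h import *
c=cams.read_camera("side");cv2.imwrite("pics/si2.png",cv2.resize(c["image"][100:330,130:360,::-1],None,fx=2.6,fy=2.6,interpolation=cv2.INTER_CUBIC))
E
```

```text
(no output)
```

View pics/si2.png

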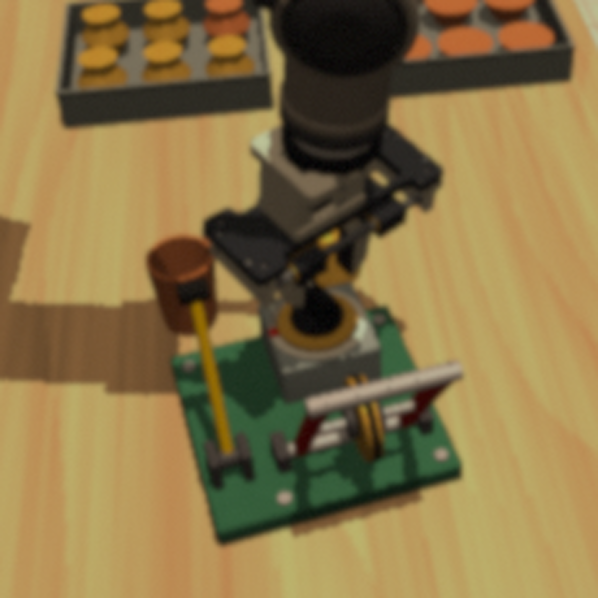

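Emit:
jog_arm(plan=[0,0,0,1.5,-0.2,0,0.1,0,0,0,3.1,-0.4,0,0.1,0,0,0,3.1,-0.4,0,0.1,0,0,0,3.1,-0.4,0,-1,0,0,0,3.1,-0.4,0,-1,0,0,0,3.1,-0.4,0,-1,0,0,0,3.1,-0.4,0,-1], newtons=20)

```text
time: 3.7
tool_pos: [0.5602, 0.0825, 0.0863]
tool_rot: [1.588, 1.397, 2.191]
contact_force: [0.1, -0.0, 0.4]
opening: 0.0232
```

```bash
python3 - <<'E'
from h import *
s=observe();b=(s["tool_pos"],R.from_euler("xyz",s["tool_rot"]).as_matrix());print(s["opening"],s["contact_force"],b[0])
p,Rm=kpose(0);print(rel(p,Rm,b))
b=(p,Rm)
for i in range(1,11):
    print(rel(*kpose(1.22*i/10),b).tolist())
E
```

```text
0.02319888007692903 [ 0.06739536 -0.03579406  0.40908204] [0.56023498 0.08246351 0.08629245]
[-0.13 -0.15  0.04 -0.1   0.03  0.02]
[-6.88, 1.21, 0.0, 0.0, 0.01, 0.09]
[-13.77, 2.43, -0.0, 0.0, 0.02, 0.19]
[-20.65, 3.64, 0.0, 0.01, 0.05, 0.28]
[-27.54, 4.86, 0.0, 0.02, 0.09, 0.36]
[-34.42, 6.07, 0.0, 0.02, 0.14, 0.44]
[-41.3, 7.28, 0.0, 0.03, 0.19, 0.51]
[-48.19, 8.5, -0.0, 0.05, 0.26, 0.58]
[-55.07, 9.71, 0.0, 0.06, 0.33, 0.64]
[-61.96, 10.92, 0.0, 0.07, 0.41, 0.69]
[-68.84, 12.14, -0.0, 0.09, 0.5, 0.72]
```

Emit:
jog_arm(plan=[0,0,0,0,0,0,-1,0,0,0,0,0,0,-1,0,0,0,0,0,0,-1,0,0,0,0,0,0,-1], newtons=20)

```text
time: 4.1
tool_pos: [0.5597, 0.0822, 0.0859]
tool_rot: [1.596, 1.396, 2.199]
contact_force: [-2.9, -3.3, 5.1]
opening: 0.0139
```

Emit:
jog_arm(plan=[-6.9,1.2,0,0,0,0.1,-1,-13.8,2.4,0,0,0,0.2,-1,-20.7,3.6,0,0,0.05,0.3,-1,-27.5,4.9,0,0,0.1,0.35,-1,-34.4,6.1,0,0,0.15,0.45,-1,-41.3,7.3,0,0,0.2,0.5,-1,-48.2,8.5,0,0.05,0.25,0.6,-1,-55.1,9.7,0,0.05,0.35,0.65,-1,-60,10.6,0,0.05,0.4,0.7,-1,-60,10.6,0,0.05,0.4,0.7,-1])

```text
time: 5.1
tool_pos: [0.5616, 0.0864, 0.0859]
tool_rot: [1.614, 1.387, -2.999]
contact_force: [-7.7, -16.5, 6.4]
opening: 0.0138
```

```bash
python3 - <<'E'
from h import *
s=observe();print(s["torque"],s["contact_force"])
b=(s["tool_pos"],R.from_euler("xyz",s["tool_rot"]).as_matrix());z=b[1][:,2];print("baryaw",np.arctan2(z[1],z[0])-np.pi/2,P[2])
c=cams.read_camera("wrist");cv2.imwrite("pics/wr3.png",c["image"][:,:,::-1])
E
```

```text
[-2.40468074  1.22991835  0.53817307] [ -7.65034876 -16.53980132   6.41979058]
baryaw 0.0995625609187738 0.18353089752451093
```

View pics/wr3.png

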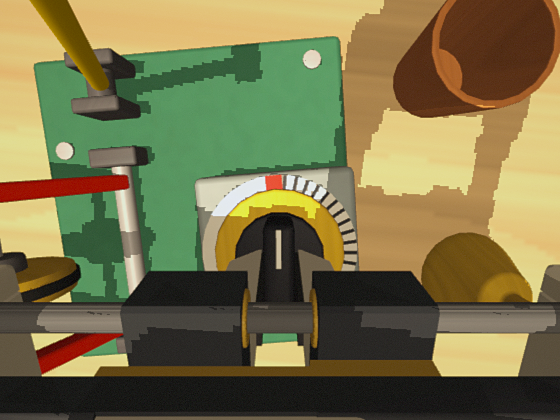

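```bash
python3 - <<'E'
from h import *
print(rel(*kpose(1.11),kpose(1.06)),rel(*kpose(1.18),kpose(1.06)))
E
```

```text
[-2.82  0.5   0.    0.    0.    0.04] [-6.77  1.19  0.    0.    0.01  0.09]
```

Emit:
jog_arm(plan=[-2.8,0.5,0,0,0,-0.05,-1,-5.5,1,0,0,0,-0.05,-1,-7,1.2,0,0,0,-0.05,-1,-7,1.2,0,0,0,-0.05,-1,-7,1.2,0,0,0,-0.05,-1])

```text
time: 5.65
tool_pos: [0.5617, 0.0867, 0.0859]
tool_rot: [1.593, 1.387, -2.901]
contact_force: [-6.6, -11.4, 6.7]
opening: 0.0142
```

```bash
python3 - <<'E'
from h import *
s=observe();print(s["torque"],s["contact_force"])
b=(s["tool_pos"],R.from_euler("xyz",s["tool_rot"]).as_matrix());z=b[1][:,2];print("baryaw",np.arctan2(z[1],z[0])-np.pi/2,P[2])
c=cams.read_camera("wrist");cv2.imwrite("pics/wr4.png",c["image"][:,:,::-1])
E
```

```text
[-1.8040578  1.1615945 -0.1728326] [ -6.63268107 -11.38799449   6.67807304]
baryaw 0.21867420184704667 0.18353089752451093
```

View pics/wr4.png

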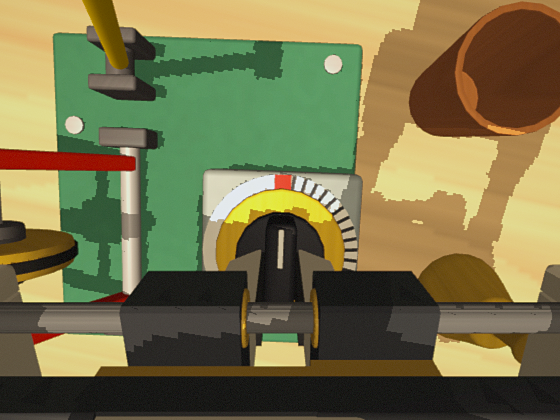

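Emit:
jog_arm(plan=[0,0,0,0,0,0,0,0,0,0,0,0,0,0,0,0,0,0,0,0,0,0,0,0,-3,0,0,0,0,0,0,-7,0,0,0,0,0,0,-12,0,0,0,0,0,0,-15,0,0,0,0,0,0,-15,0,0,0])

```text
time: 6.5
tool_pos: [0.5919, 0.096, 0.2383]
tool_rot: [1.585, 1.403, -2.907]
contact_force: [0.4, 0.3, 0.5]
opening: 0.0462
```

```bash
python3 - <<'E'
from h import *
s=observe();print(s["torque"],s["contact_force"])
c=cams.read_camera("wrist");np.savez("wr5.npz",**{k:c[k] for k in c});cv2.imwrite("pics/wr5.png",c["image"][:,:,::-1])
b=(s["tool_pos"],R.from_euler("xyz",s["tool_rot"]).as_matrix())
y=P[2]+np.pi/2
print(rel(lw(-.105,.095,.25),vert(y),b),rel(lw(-.105,.095,.15),vert(y),b))
E
```

```text
[ 0.05168737 -0.09646939  0.0106127 ] [0.37617363 0.26170055 0.45513826]
[ 2.1  -0.32 -9.63  1.2  14.05 -0.11] [ 2.1  -0.32 -9.63 11.06 12.38 -0.08]
```

View pics/wr5.png

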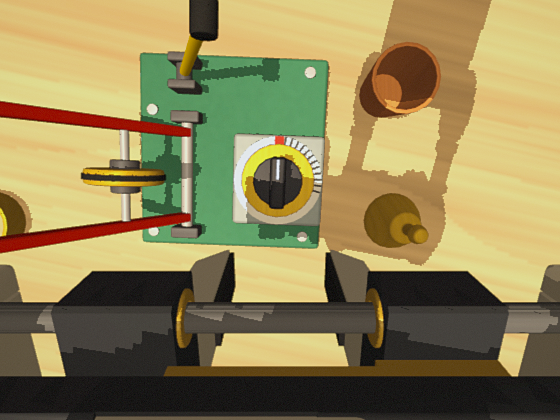

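```bash
python3 - <<'E'
from h import *
W=dict(np.load("wr5.npz"))
L=np.array([[-130,-55,22],[-130,150,22],[80,150,22],[80,-55,22],[0,100,111],[-105,51,183]])/1e3
o=np.array([(141,53),(327,65),(321,247),(142,241),(279,182),(203,18)])
print((proj(W,w(P,L))-o).round(1).tolist())
q=least_squares(lambda p:(proj(W,w(p,L))-o).ravel(),P,loss="soft_l1");print(P,q.x,q.fun.reshape(-1,2).round(1).tolist())
E
```

```text
[[-1.1, -0.4], [4.1, -4.9], [-0.7, 3.7], [1.2, 2.9], [0.6, 3.1], [3.5, 1.6]]
[ 0.57553058 -0.00999358  0.1835309 ] [ 0.57502427 -0.01106423  0.19346307] [[-3.2, -0.6], [2.1, -7.1], [-0.7, 1.8], [1.0, 2.8], [-0.4, 1.1], [0.2, -0.6]]
```

```bash
python3 - <<'E'
import numpy as np;np.save("p.npy",[.575,-.0105,.187])
from h import *
s=observe();b=(s["tool_pos"],R.from_euler("xyz",s["tool_rot"]).as_matrix())
y=P[2]+np.pi/2
print(rel(lw(-.105,.095,.25),vert(y),b),rel(lw(-.105,.095,.155),vert(y),b))
E
```

```text
[ 1.89 -0.26 -9.92  0.98 14.06 -0.2 ] [ 1.89 -0.26 -9.92 10.33 12.42 -0.18]
```

Emit:
jog_arm(plan=[1.9,-0.3,-9.9,1,5,-0.2,-1,1.9,-0.3,-9.9,1,10,-0.2,-1,1.9,-0.3,-9.9,1,14,-0.2,-1,1.9,-0.3,-9.9,1,14,-0.2,-1,1.9,-0.3,-9.9,1,14,-0.2,-1,1.9,-0.3,-9.9,1,14,-0.2,-1,1.9,-0.3,-9.9,5,13.4,-0.2,-1,1.9,-0.3,-9.9,10.3,12.4,-0.2,-1,1.9,-0.3,-9.9,10.3,12.4,-0.2,-1,1.9,-0.3,-9.9,10.3,12.4,-0.2,-1])

```text
time: 7.55
tool_pos: [0.4532, 0.0628, 0.1533]
tool_rot: [1.368, 1.562, 3.125]
contact_force: [-0.3, 0.1, 0.6]
opening: 0.0007
```

```bash
python3 - <<'E'
from h import *
s=observe();b=(s["tool_pos"],R.from_euler("xyz",s["tool_rot"]).as_matrix());print(s["opening"],s["contact_force"])
y=P[2]+np.pi/2
print(rel(lw(-.105,.03,.155),vert(y),b),rel(lw(-.105,-.025,.155),vert(y),b))
for n in("side","scene"):
  c=cams.read_camera(n);cv2.imwrite(f"pics/{n}6.png",cv2.resize(c["image"][100:330,150:400,::-1],None,fx=2.6,fy=2.6,interpolation=cv2.INTER_CUBIC))
E
```

```text
0.0006872191804347908 [-0.33146433  0.0966236   0.59573542]
[-0.03  0.1  -0.49 -0.18 -0.1  -6.47] [ -0.03   0.1   -0.49  -0.19  -0.11 -11.97]
```

View pics/side6.png

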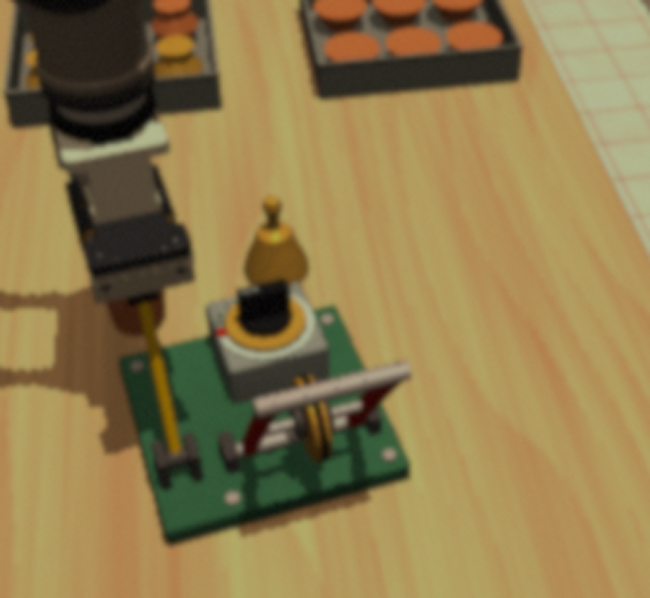

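View pics/scene6.png

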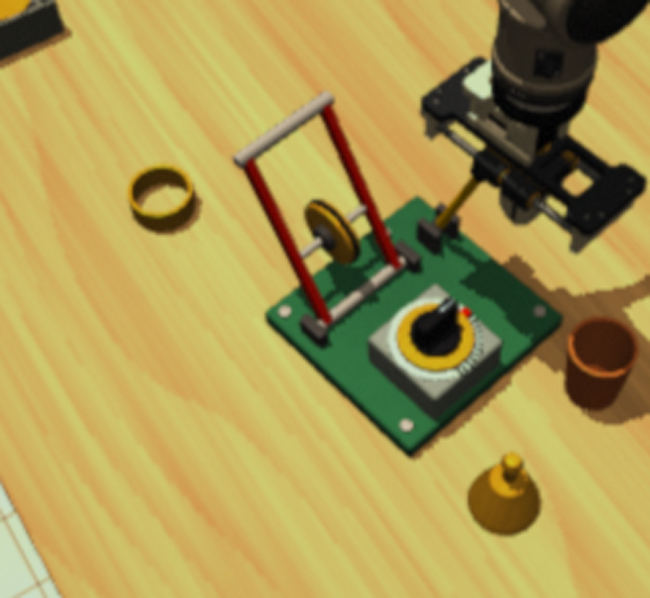

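Emit:
jog_arm(plan=[0,0,-0.5,0,-0.1,-1.5,-1,0,0,-0.5,-0.2,-0.1,-3,-1,0,0,-0.5,-0.2,-0.1,-4.5,-1,0,0,-0.5,-0.2,-0.1,-6,-1,0,0,-0.5,-0.2,-0.1,-7.5,-1,0,0,-0.5,-0.2,-0.1,-9,-1,0,0,-0.5,-0.2,-0.1,-10.5,-1,0,0,-0.5,-0.2,-0.1,-12,-1,0,0,-0.5,-0.2,-0.1,-12,-1,0,0,-0.5,-0.2,-0.1,-12,-1])

```text
time: 8.65
tool_pos: [0.4762, -0.0553, 0.1562]
tool_rot: [-1.251, 1.567, 0.505]
contact_force: [-0.7, 1.3, 0.4]
opening: 0.0004
```

```bash
python3 - <<'E'
from h import *
s=observe();b=(s["tool_pos"],R.from_euler("xyz",s["tool_rot"]).as_matrix());print(s["opening"],s["contact_force"])
y=P[2]+np.pi/2
for L in((-.105,-.025,.26),(0,-.1,.26),(0,-.0993,.173)):print(rel(lw(*L),vert(y),b).tolist())
for n in("side",):
  c=cams.read_camera(n);cv2.imwrite(f"pics/{n}7.png",cv2.resize(c["image"][100:330,150:400,::-1],None,fx=2.6,fy=2.6,interpolation=cv2.INTER_CUBIC))
E
```

```text
0.0003571386255566722 [-0.68432494  1.25092744  0.42892648]
[-0.1, 0.07, 0.2, -10.38, -0.08, 0.07]
[-0.1, 0.07, 0.2, -10.35, -10.59, -7.41]
[-0.1, 0.07, 0.2, -1.65, -10.56, -7.35]
```

View pics/side7.png

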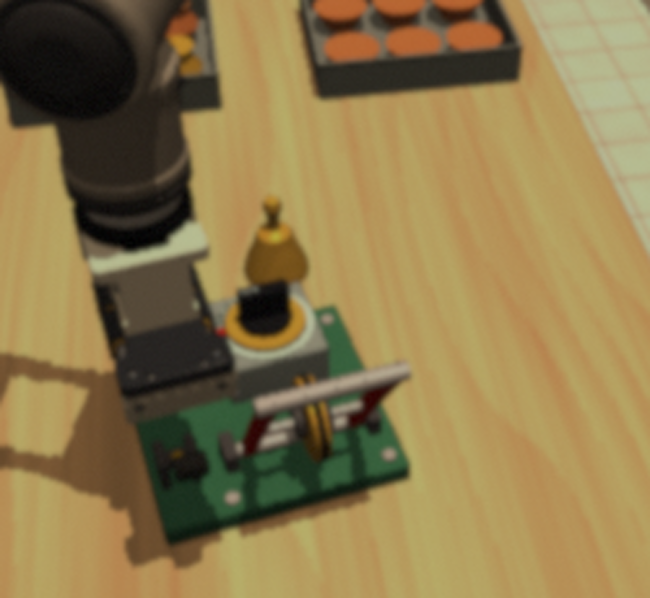

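Emit:
jog_arm(plan=[0,0,0,0,0,0,-1,0,0,0,0,0,0,-1,0,0,0,0,0,0,-1,0,0,0,0,0,0,-1])

```text
time: 9.1
tool_pos: [0.476, -0.0549, 0.1559]
tool_rot: [-1.257, 1.567, 0.5]
contact_force: [-0.4, -0.4, -0.8]
opening: 0.0005
```

```bash
python3 - <<'E'
from h import *
for n in("side","scene"):
  c=cams.read_camera(n);cv2.imwrite(f"pics/{n}8.png",cv2.resize(c["image"][100:330,150:400,::-1],None,fx=2.6,fy=2.6,interpolation=cv2.INTER_CUBIC))
  print(((proj(c,w(P,[[-.105,-.146,.009]]))-[150,100])*2.6).round())
E
```

```text
[[226. 629.]]
[[338. 163.]]
```

View pics/side8.png

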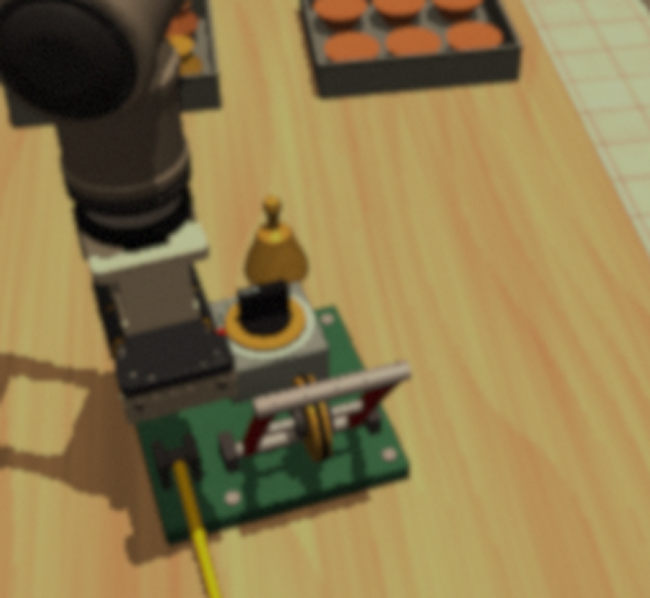

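View pics/scene8.png

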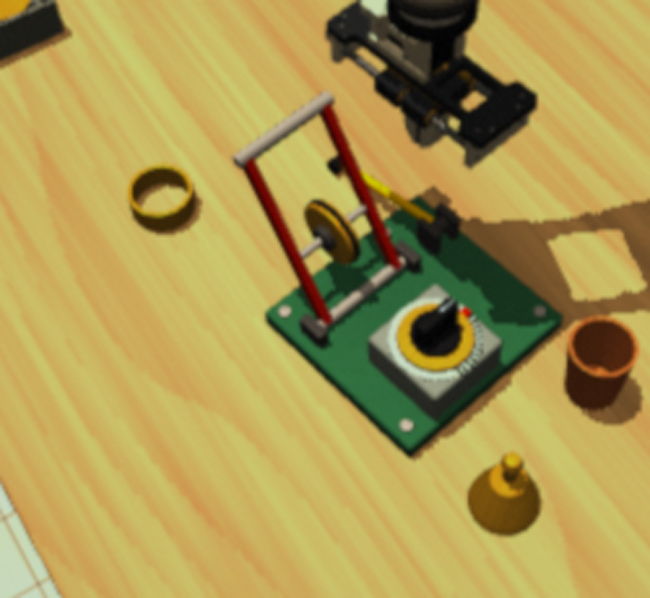

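Emit:
jog_arm(plan=[0,0,0,-5,0,0,0,0,0,0,-10.4,0,0,0,0,0,0,-10.4,-5,-3.5,0,0,0,0,-10.4,-10.6,-7.4,0,0,0,0,-10.4,-10.6,-7.4,0,0,0,0,-10.4,-10.6,-7.4,0,0,0,0,-10.4,-10.6,-7.4,0,0,0,0,-10.4,-10.6,-7.4,0])

```text
time: 10.0
tool_pos: [0.5927, -0.1078, 0.2602]
tool_rot: [-1.01, 1.568, 0.747]
contact_force: [0.0, 0.6, -0.5]
opening: 0.0456
```

```bash
python3 - <<'E'
from h import *
s=observe();b=(s["tool_pos"],R.from_euler("xyz",s["tool_rot"]).as_matrix());print(s["opening"],s["contact_force"])
c=cams.read_camera("wrist");cv2.imwrite("pics/wr9.png",c["image"][:,:,::-1]);np.savez("wr9.npz",**{k:c[k] for k in c})
print(proj(c,w(P,[[-.056,-.099,.192],[.056,-.099,.192]])))
y=P[2]+np.pi/2
for L in((0,-.0993,.173),):print(rel(lw(*L),vert(y),b).tolist())
E
```

```text
0.0455509430714005 [ 0.02442722  0.57708776 -0.48124081]
[[278.82837249 145.2984201 ]
 [278.76681334 295.32496354]]
[-0.03, 0.09, 0.14, 8.72, -0.05, -0.05]
```

View pics/wr9.png

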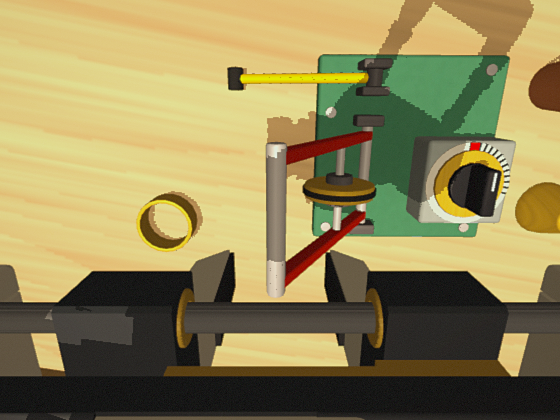

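Emit:
jog_arm(plan=[0,0,0,3,0,-0.2,0,0,0,0,6,0,-0.2,0,0,0,0,8.7,0,-0.2,0,0,0,0,8.7,0,-0.2,0,0,0,0,8.7,0,-0.2,-1,0,0,0,8.7,0,-0.2,-1,0,0,0,8.7,0,-0.2,-1,0,0,0,8.7,0,-0.2,-1,0,0,0,8.7,0,-0.2,-1,0,0,0,8.7,0,-0.2,-1], newtons=30)

```text
time: 11.05
tool_pos: [0.5945, -0.1101, 0.1741]
tool_rot: [-1.405, 1.566, 0.352]
contact_force: [-1.5, 1.7, 5.8]
opening: 0.0133
```

```bash
python3 - <<'E'
from h import *
s=observe();print(s["opening"],s["contact_force"],s["tool_pos"])
d=s["tool_pos"][:2]-P[:2];print("local",np.cos(P[2])*d[0]+np.sin(P[2])*d[1],-np.sin(P[2])*d[0]+np.cos(P[2])*d[1])
for n in("side","scene"):
  c=cams.read_camera(n);cv2.imwrite(f"pics/{n}10.png",cv2.resize(c["image"][100:330,150:400,::-1],None,fx=2.6,fy=2.6,interpolation=cv2.INTER_CUBIC))
for k in range(0,11):
  t=-.55+.055*k;print(k,((.19*np.cos(t)-.19*np.cos(.55))*-100).round(2),((np.sin(t)+np.sin(.55))*19).round(2))
E
```

```text
0.0133080228015723 [-1.49659006  1.67644244  5.81789332] [ 0.59451901 -0.11007446  0.17406764]
local 0.0006666330779911862 -0.10146733857823009
0 -0.0 0.0
1 -0.52 0.91
2 -0.99 1.84
3 -1.41 2.8
4 -1.78 3.77
5 -2.09 4.77
6 -2.34 5.78
7 -2.54 6.81
8 -2.69 7.85
9 -2.77 8.89
10 -2.8 9.93
```

View pics/side10.png

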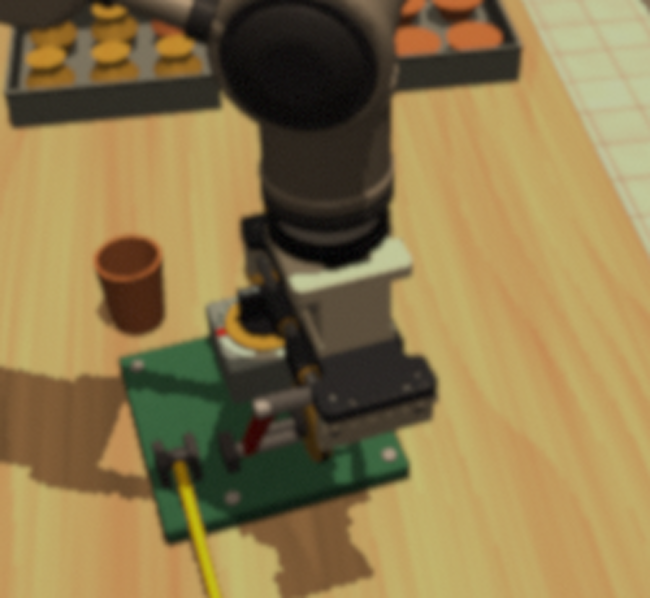

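Emit:
jog_arm(plan=[0,0,0,-0.5,0,0.9,-1,0,0,0,-1,0,1.8,-1,0,0,0,-1.4,0,2.8,-1,0,0,0,-1.8,0,3.8,-1,0,0,0,-2.1,0,4.8,-1,0,0,0,-2.35,0,5.8,-1,0,0,0,-2.55,0,6.8,-1,0,0,0,-2.7,0,7.9,-1,0,0,0,-2.75,0,8.9,-1,0,0,0,-2.8,0,9.6,-1])

```text
time: 12.15
tool_pos: [0.5776, -0.016, 0.2024]
tool_rot: [-1.774, 1.564, -0.017]
contact_force: [4.5, -2.9, 2.5]
opening: 0.013
```

Emit:
jog_arm(plan=[0,0,0,0,0,0.3,-1,0,0,0,0,0,0.3,-1,0,0,0,0,0,0.3,-1,0,0,0,0,0,0.3,-1])

```text
time: 12.55
tool_pos: [0.5771, -0.0134, 0.2023]
tool_rot: [-1.675, 1.564, 0.082]
contact_force: [4.2, -2.7, 6.7]
opening: 0.0129
```

```bash
python3 - <<'E'
from h import *
s=observe();print(s["opening"],s["contact_force"],s["tool_pos"])
d=s["tool_pos"][:2]-P[:2];print("local",np.cos(P[2])*d[0]+np.sin(P[2])*d[1],-np.sin(P[2])*d[0]+np.cos(P[2])*d[1])
for n in("side","scene"):
  c=cams.read_camera(n);cv2.imwrite(f"pics/{n}11.png",cv2.resize(c["image"][100:330,150:400,::-1],None,fx=2.6,fy=2.6,interpolation=cv2.INTER_CUBIC))
  for t in(-.1,0,.1):print(n,((proj(c,w(P,[[-.056,.19*np.sin(t),.03+.19*np.cos(t)],[.056,.19*np.sin(t),.03+.19*np.cos(t)]]))-[150,100])*2.6).round().tolist())
c=cams.read_camera("wrist");cv2.imwrite("pics/wr11.png",c["image"][:,:,::-1])
E
```

```text
0.012886361240669632 [ 4.19194125 -2.67586079  6.7180376 ] [ 0.57711172 -0.01339244  0.2022816 ]
local 0.0015371672494504365 -0.0032346071867187364
side [[222.0, 302.0], [370.0, 266.0]]
side [[215.0, 284.0], [361.0, 249.0]]
side [[209.0, 268.0], [353.0, 235.0]]
scene [[390.0, 127.0], [294.0, 198.0]]
scene [[405.0, 138.0], [309.0, 211.0]]
scene [[421.0, 151.0], [325.0, 225.0]]
```

View pics/side11.png

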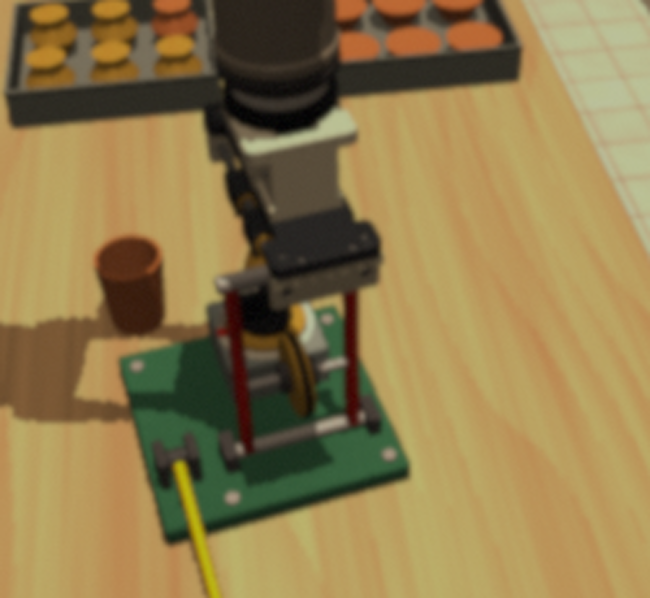

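View pics/scene11.png

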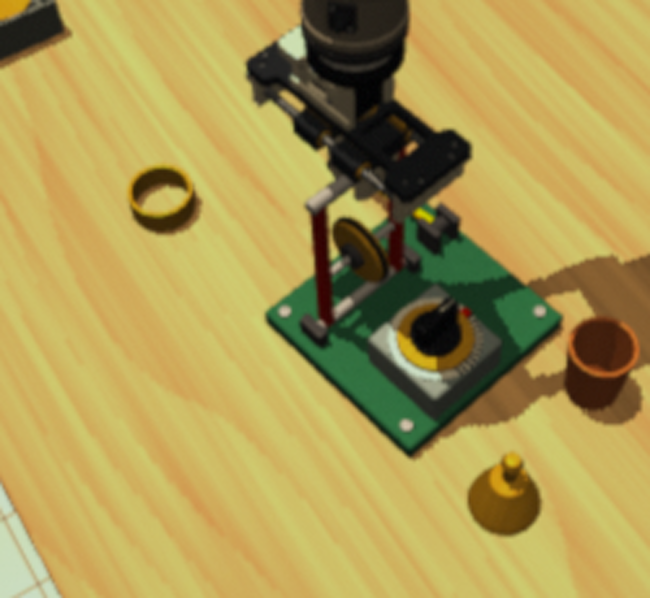

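View pics/wr11.png

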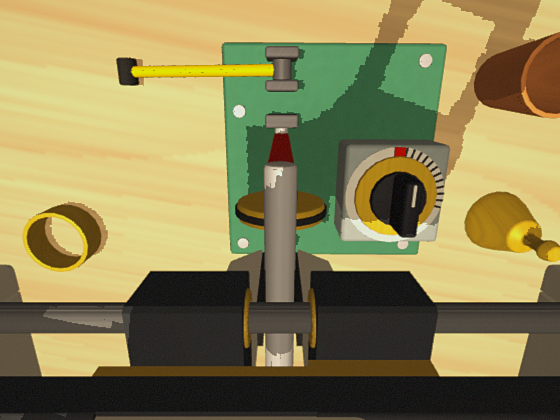

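Emit:
jog_arm(plan=[0,0,0,0,0,0.1,-1,0,0,0,0,0,0.1,-1,0,0,0,0,0,0.1,-1,0,0,0,0,0,0.1,-1,0,0,0,0,0,0.1,-1,0,0,0,0,0,0.1,-1])

```text
time: 13.3
tool_pos: [0.5769, -0.0124, 0.2022]
tool_rot: [-1.65, 1.564, 0.107]
contact_force: [4.5, -2.6, 4.9]
opening: 0.0131
```

```bash
python3 - <<'E'
from h import *
s=observe();print(s["time"],s["opening"],s["contact_force"],s["tool_pos"],s["qvel"].round(4))
robot.hand_in()
E
```

```text
13.3 0.01312741196558266 [ 4.48492291 -2.570657    4.89273118] [ 0.57692072 -0.01240118  0.20221741] [-0.0007 -0.0011  0.0009  0.0002  0.0005  0.0015]
the job is handed in; nothing more can be done
```

All three steps were carried out in order, and I handed the job in at 13.3 s with the gripper still holding the rail. No verdict came back, so this rests on my own checks.

- **Knob:** I turned it anticlockwise to its stop. After letting go, the wrist picture showed its white line pointing at the red mark.
- **Kickstand:** I pushed it over its centre and it fell by itself. The foot was seen within 2 pixels (in an enlarged picture) of where it should be when fully down.
- **Frame:** I pinched the rail at 30 N and raised the frame along its arc. It was about 0.02 rad or less from upright, judged from the rail ends in two cameras. The arm was still and the fingers stayed at 13 mm on the 14 mm rail.
- **Bystanders:** By eye in the last pictures, the cup, bell and bangles looked undisturbed. I did not measure their positions again.

Two readings did not quite agree:
- **Stand pose:** the views differed by about 2 to 3 mm and 0.01 to 0.02 rad.
- **Knob turn:** the wrist showed a side force of up to about 18 N, because my estimate of the knob's centre was slightly off. This is well below the 120 N limit.

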